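Sockets back on the carrying board by size

TASK

Put the four steel wrench sockets back on the carrying board, one on each black pad, in order of size with the smallest next to the board's handle and the largest at the far end. Each must stand upright with its mouth up, centred on its pad, and be let go; do not knock over the small white oil bottle.

Things in the scene. Friction and masses are not known exactly. Their poses are not given: they have to be found in the camera images.
- socket24: wrench socket of plain steel, an upright round cylinder 24 mm in outside diameter and 38 mm tall (smallest of four), dark six-sided mouth on top, about 80 g, loose. Origin at the centre of its underside, z up.
- socket32: wrench socket of plain steel, an upright round cylinder 32 mm in outside diameter and 42 mm tall (second smallest of four), dark six-sided mouth on top, about 140 g, loose. Origin at the centre of its underside, z up.
- socket40: wrench socket of plain steel, an upright round cylinder 40 mm in outside diameter and 46 mm tall (second largest of four), dark six-sided mouth on top, about 220 g, loose. Origin at the centre of its underside, z up.
- socket48: wrench socket of plain steel, an upright round cylinder 48 mm in outside diameter and 50 mm tall (largest of four), dark six-sided mouth on top, about 320 g, loose. Origin at the centre of its underside, z up.
- pad0: one of four alike black rubber discs, 54 mm in diameter and 3 mm thick, fixed in a straight row, 75 mm between centres, on a plywood board (90 x 440 mm, 10 mm thick) that lies on the bench. The numbering says nothing of the place in the row. Origin at the centre of the disc's underside, 10 mm above the bench, so its upper face is 13 mm above the bench; x points across the row, y along it, z up.
- pad1: one of four alike black rubber discs, 54 mm in diameter and 3 mm thick, fixed in a straight row, 75 mm between centres, on a plywood board (90 x 440 mm, 10 mm thick) that lies on the bench. The numbering says nothing of the place in the row. Origin at the centre of the disc's underside, 10 mm above the bench, so its upper face is 13 mm above the bench; x points across the row, y along it, z up.
- pad2: one of four alike black rubber discs, 54 mm in diameter and 3 mm thick, fixed in a straight row, 75 mm between centres, on a plywood board (90 x 440 mm, 10 mm thick) that lies on the bench. The numbering says nothing of the place in the row. Origin at the centre of the disc's underside, 10 mm above the bench, so its upper face is 13 mm above the bench; x points across the row, y along it, z up.
- pad3: one of four alike black rubber discs, 54 mm in diameter and 3 mm thick, fixed in a straight row, 75 mm between centres, on a plywood board (90 x 440 mm, 10 mm thick) that lies on the bench. The numbering says nothing of the place in the row. Origin at the centre of the disc's underside, 10 mm above the bench, so its upper face is 13 mm above the bench; x points across the row, y along it, z up.
- handle: carrying handle of the board: a dark steel bar bent to an upright arch on a foot plate, fixed on the board at one end of the row of pads (either end), in line with it, 77.5 mm from the nearest pad's centre; 76 mm long across the row, 22 mm along it, 47 mm tall. Origin at the centre of its underside, 10 mm above the bench; x points across the row, y along it, z up. The board's other end has only a flat aluminium plate.
- oil_bottle: small white plastic oil bottle with a black pointed spout, 42 mm in diameter, 82 mm tall, standing loose among the sockets, about 90 g. Origin at the centre of its underside, z up. Not to be knocked over.
There are look-alikes about, which are no part of the job. Leave any blue or yellow look-alike of the socket32 alone.

How it is judged:
By the outcome, as a careful person would: the job done as asked, in the order asked, and still so for the second after the job is handed in, with the robot touching nothing.
It also fails if it takes over 112 s, if anything falls off the work surface, if the arm or the gripper's body presses on something with over 40 N, if the wrist force passes 120 N, or if a joint passes its speed limit or range.

ROBOT

A 7-joint arm with a two-finger parallel gripper is mounted at the origin on the work surface. World frame = base frame: x ahead of the robot, y to its left, z up, the work surface at z = 0. Lengths are in m, angles in rad, forces in N, time in s.
With the tool pointing down it reaches from about 0.425 to 0.925 m from the base axis. Payload 6.8 kg.
Tool frame: the origin (TCP) lies at the centre of the arm's flange, where the gripper is bolted on; the fingertips stand 173 mm ahead of it and the grasp point (between the pads) lies 155 mm ahead of it (finger_overhang is the distance from the TCP to the fingertips, in m); y points along the fingers, z is the direction in which the jaws open and shut, and the axes are right-handed (so a half turn about y gives the same grasp; the last joint's range is limited). The gripper opens to 85 mm and grips with 20 to 120 N. Pads are 22 mm wide; open, the fingers measure 114 mm over their backs; the gripper's body (76 mm by 85 mm) begins 54 mm behind the grasp point. The pads swing forward as they close: fully open they stand 13 mm farther back than shut.
Start: joints at [1.159, 0.477, 0.022, 1.555, -0.011, 1.109, -0.083], TCP at [0.202, -0.644, 0.405] pointing down, gripper open.
Joint ranges: [-2.96, 2.96], [-0.34, 2.1], [-1.41, 1.46], [0.24, 2.44], [-1.37, 4.51], [0.17, 1.92], [-2.96, 2.96]. Speed limits (rad/s): [2.39, 2.39, 3.14, 3.14, 3.14, 3.14, 3.14].

INTERFACE

Orientations are given as a rotation vector (axis times angle).
In Python, from bench import get_obs, grab_frame, hand_in, finger_overhang gives the robot as it stands. The module is installed in compiled form; this text tells all that it offers.
- The arm moves only by the shell command python3 -m jog 'ROWS' [FORCE]. ROWS is JSON, a list of rows, each a list of 3 entries, a list of its own where there are three numbers: the shift along the tool's x, y, z in cm, then the turn about the tool's y in rad, then the gripper command: -1 is fully open, 1 is shut, values between are in proportion. In form: [[[x, y, z], twist, gripper], ...]. A call has 1 to 10 rows; each row is the pose to reach, as a shift and turn from the pose commanded when the call began, along the tool's axes at that moment; what a row does not reach only later rows make up. A row lasts 1/8 s, in which the tool goes at most 62.5 mm and 10.7 degrees, less where a joint would pass 70% of its speed; a pose out of reach is approached as far as the arm can. A call with a gripper value outside its range is refused whole. The fingers move at their own pace and stop on an object; FORCE is the grip in N (left out, the last holds). Time passes only in rows, so rows that repeat a pose let the fingers close. It gives the time, the measured TCP pose, the force and the opening at its end, in the units of the state.
- get_obs(): the state, without advancing time (a new reading comes with each control period).
- grab_frame(name): name is "scene" or "top" or "wrist"; returns a dict with "image" (384x512x3 uint8, blue, green, red), "fx", "fy", "cx", "cy" (pixels), "origin" and "rotation" of the camera in the world. Camera axes: x right, y up, looking along -z (the intrinsics and any distortion apply to the point x, -y, -z); pixel columns grow to the right and rows downward; lengths in m; the calibration is good to about 2 mm. A picture is of the moment at which its call begins. There is no depth.
- hand_in(): hands the job in, once; it reports no verdict.
The state is a dict: "clock": time; "joints": joint angles; "qvel": joint speeds; "tau": joint torques, N m; "tcp_pos": TCP position; "orientation": TCP orientation; "contact_force": force on the tool from outside, world axes, zero at the start; "moment": the same for the moment, N m; "grip_width": finger opening in m.
Only numpy, scipy, OpenCV 4.12 (cv2) and the standard library are available. Lean on these libraries where they do the work, as an engineer would, in place of code of your own. Each camera call takes 0.05 s, during which the arm holds its last target.

## Working session

There is one attempt and no reset: what is moved stays moved. The work goes in short steps, Python scripts to look and compute and a shell command to move; the robot and the scene stay as the last step left them, time stands still between calls to the robot, and variables do not carry over. Pictures are saved under pics/ and viewed, and the job is handed in when it is done.

```bash
mkdir -p pics; ls; python3 - <<'E'
from bench import *
import cv2
o=get_obs()
for k,v in o.items(): print(k,v)
print(finger_overhang)
for n in ("scene","top","wrist"):
    f=grab_frame(n); cv2.imwrite(f"pics/{n}0.png",f["image"])
    print(n,{k:v for k,v in f.items() if k!="image"})
E
```

```text
pics
clock 0.0
joints [ 1.15890776  0.47778387  0.02237115  1.55645076 -0.01148808  1.10930261
 -0.08312235]
qvel [-0.00033203 -0.0007954  -0.00135332  0.00161009 -0.00024801 -0.00089699
 -0.00018706]
tau [ 1.15183325e-04 -5.96452439e+01  1.60805516e+00 -2.81201380e+01
  1.24207433e-02  9.40084748e-03  4.13057091e-05]
tcp_pos [ 0.20182491 -0.64382996  0.40373722]
orientation [-0.31545191  2.05985176 -2.05617916]
contact_force [-0.49195868 -0.82312499 -0.79045428]
moment [-0.0061196   0.00976453  0.03877961]
grip_width 0.08542702119903635
0.1734
scene {'fx': 471.52942075674224, 'fy': 471.52942075674224, 'cx': 257.4009029871355, 'cy': 181.60637355549898, 'origin': array([1.08315324, 0.40839882, 0.6859472 ]), 'rotation': array([0.46704543, 0.89194889, 2.08548169])}
top {'fx': 464.16119887175614, 'fy': 464.16119887175614, 'cx': 262.20146160419404, 'cy': 197.74106368989925, 'origin': array([ 0.33597475, -0.00782832,  1.1746372 ]), 'rotation': array([ 0.11829066, -0.12828973, -1.54865221])}
wrist {'fx': 286.20668730703994, 'fy': 286.20668730703994, 'cx': 256.72977223240855, 'cy': 194.29506033596792, 'origin': array([ 0.26838475, -0.62345017,  0.373803  ]), 'rotation': array([-0.23787859,  0.17759638, -1.25843701])}
```

View pics/scene0.png

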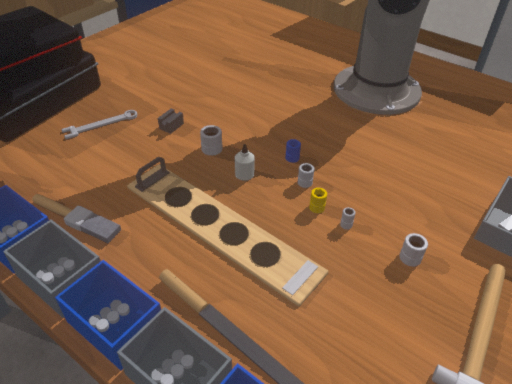

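View pics/top0.png

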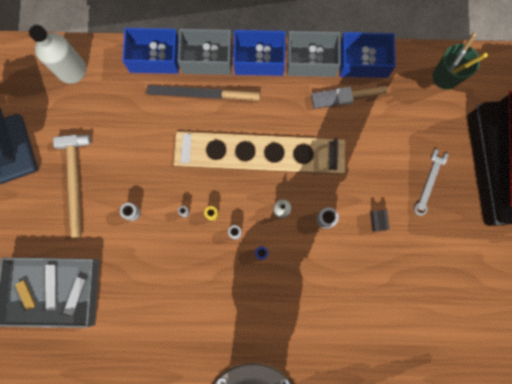

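View pics/wrist0.png

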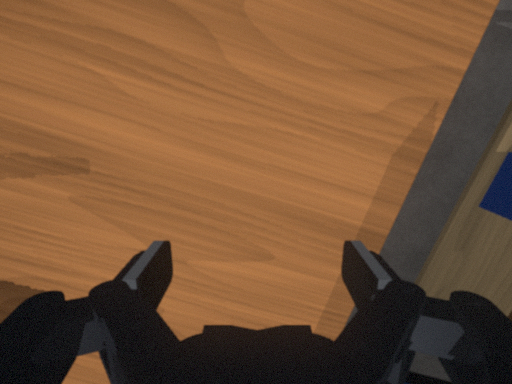

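The handle arch is at scene (150,172) and top (337,154). Steel cylinders are at top (129,211), (183,211), (235,232) and (328,217). The look-alikes are yellow at (211,213) and blue at (261,253), and the bottle is at (282,208). I'll enlarge the top view and measure.

```bash
cat > h.py <<'E'
import numpy as np, cv2
from scipy.spatial.transform import Rotation as R
from bench import *
def ray(f,u,v):
    d=np.array([(u-f["cx"])/f["fx"],-(v-f["cy"])/f["fy"],-1.0])
    return f["origin"],R.from_rotvec(f["rotation"]).apply(d)
def plane(f,u,v,z):
    o,d=ray(f,u,v); return o+d*(z-o[2])/d[2]
def proj(f,P):
    p=R.from_rotvec(f["rotation"]).inv().apply(np.atleast_2d(P)-f["origin"])
    return np.c_[f["cx"]-f["fx"]*p[:,0]/p[:,2], f["cy"]+f["fy"]*p[:,1]/p[:,2]]
def tri(f1,a,f2,b):
    o1,d1=ray(f1,*a);o2,d2=ray(f2,*b)
    s=np.linalg.lstsq(np.c_[d1,-d2],o2-o1,rcond=None)[0]
    return (o1+s[0]*d1+o2+s[1]*d2)/2, np.linalg.norm(o1+s[0]*d1-o2-s[1]*d2)
def tcp():
    o=get_obs(); return o["tcp_pos"],R.from_rotvec(o["orientation"]).as_matrix(),o
E
python3 - <<'E'
from h import *
f=grab_frame("top"); im=f["image"]
cv2.imwrite("pics/topz.png",cv2.resize(im[120:270,100:360],None,fx=3,fy=3,interpolation=cv2.INTER_CUBIC))
g=grab_frame("scene")
cv2.imwrite("pics/scz.png",cv2.resize(g["image"][115:305,120:440],None,fx=2.5,fy=2.5,interpolation=cv2.INTER_CUBIC))
p,M,o=tcp(); print(M.round(3))
E
```

```text
[[-0.954 -0.     0.299]
 [-0.299  0.001 -0.954]
 [ 0.    -1.    -0.001]]
```

View pics/topz.png

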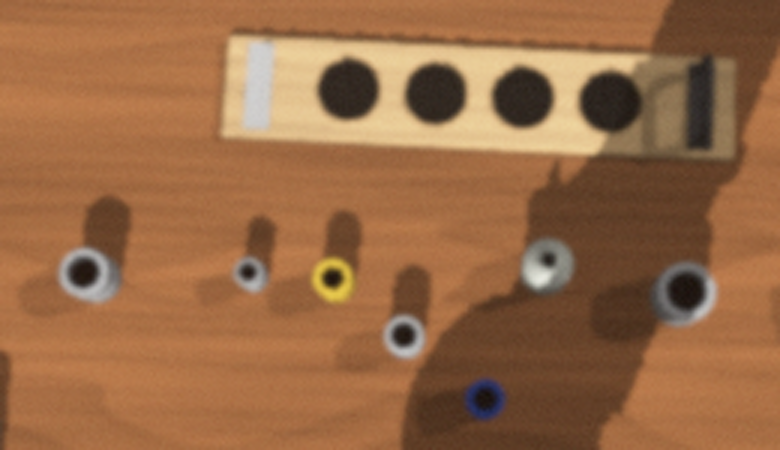

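View pics/scz.png

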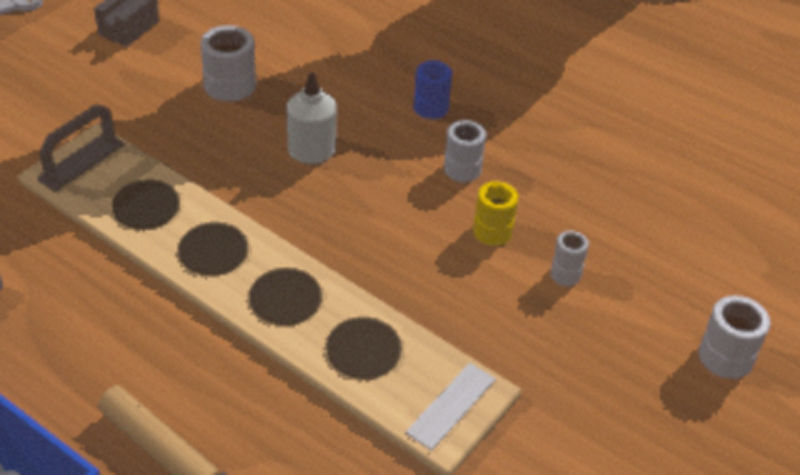

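```bash
python3 - <<'E'
from h import *
f=grab_frame("top"); g=grab_frame("scene")
def dark(im,box,th):
    x,y,X,Y=box; c=im[y:Y,x:X].max(2)
    m=(c<th).astype(np.uint8); n,l,s,ce=cv2.connectedComponentsWithStats(m)
    return [(ce[i][0]+x,ce[i][1]+y,s[i][4]) for i in range(1,n) if s[i][4]>4]
for nm,b in dict(L=(118,200,140,222),S=(176,204,190,218),M=(227,225,243,240),R=(317,206,340,229)).items():
    for th in(70,90,): print(nm,th,[tuple(np.round(t,1)) for t in dark(f["image"],b,th)])
P=dark(f["image"],(200,130,318,172),80);print("pads",[tuple(np.round(t,1)) for t in P])
pc=[plane(f,u,v,.013) for u,v,a in P if a>150]
print(np.round(pc,4)); 
print("handle",plane(f,338,152,.05))
# rim widths from zoom pixels (left,right)/3+100
for nm,(a,b,v),h in (("L",(60,108,271),.046),("S",(233,266,271),.038),("M",(384,424,335),.042),("R",(655,716,292),.05)):
    for hh in(.046,.05) if nm in"LR" else(h,):
        A=plane(f,a/3+100,v/3+120,hh);B=plane(f,b/3+100,v/3+120,hh);print(nm,hh,((A+B)/2).round(4),"dia",np.linalg.norm(A-B).round(4))
for nm,t,s in (("L",(128.2,210.6),(120+741/2.5,115+315/2.5)),("S",(183,210.6),(120+572.5/2.5,115+242/2.5)),("M",(234.6,231.7),(120+466/2.5,115+133/2.5)),("R",(328.8,217),(120+229/2.5,115+41/2.5)),("bottle",(282.8,206.5),(120+312/2.5,115+80/2.5))):
    print(nm,*[np.round(q,4) for q in tri(f,t,g,s)])
print(get_obs()["clock"])
E
```

```text
L 70 [(np.float64(127.5), np.float64(210.4), np.float64(55.0))]
L 90 [(np.float64(127.3), np.float64(210.3), np.float64(68.0))]
S 70 [(np.float64(182.2), np.float64(210.0), np.float64(10.0))]
S 90 [(np.float64(182.1), np.float64(210.3), np.float64(18.0))]
M 70 [(np.float64(234.0), np.float64(231.3), np.float64(32.0))]
M 90 [(np.float64(234.1), np.float64(231.2), np.float64(40.0))]
R 70 [(np.float64(328.0), np.float64(216.4), np.float64(113.0))]
R 90 [(np.float64(328.1), np.float64(216.4), np.float64(144.0)), (np.float64(318.4), np.float64(221.3), np.float64(47.0))]
pads [(np.float64(215.7), np.float64(149.4), np.float64(261.0)), (np.float64(244.7), np.float64(150.7), np.float64(261.0)), (np.float64(273.8), np.float64(152.1), np.float64(263.0)), (np.float64(303.4), np.float64(153.7), np.float64(292.0))]
[[ 0.644   0.1085  0.013 ]
 [ 0.6421  0.0336  0.013 ]
 [ 0.6399 -0.0412  0.013 ]
 [ 0.6372 -0.1176  0.013 ]]
handle [ 0.63374132 -0.20044863  0.05      ]
L 0.046 [0.4777 0.3142 0.046 ] dia 0.039
L 0.05 [0.4772 0.3131 0.05  ] dia 0.0389
S 0.038 [0.4813 0.1808 0.038 ] dia 0.0271
M 0.042 [0.4307 0.0523 0.042 ] dia 0.0325
R 0.046 [ 0.4697 -0.1766  0.046 ] dia 0.0498
R 0.05 [ 0.4693 -0.176   0.05  ] dia 0.0497
L [0.477  0.3142 0.0454] 0.0007
S [0.4807 0.1819 0.0357] 0.0007
M [0.4308 0.0525 0.04  ] 0.0001
R [ 0.4697 -0.1761  0.0491] 0.0019
bottle [ 0.4905 -0.0632  0.0748] 0.0007
0.35
```

Measured sizes and positions, with triangulated rim heights consistent with the given heights and the sockets' bores seen upright:

| Item | Top-view pixel | Diameter (mm) | Position |
|---|---|---|---|
| socket40 | (128,211) | 39 | (.477, .314) |
| socket24 | (183,211) | 27 (about 24 expected) | (.481, .181) |
| socket32 | (235,232) | 32.5 | (.431, .052) |
| socket48 | (329,217) | 50 | (.470, -.176) |

The pads lie 75 mm apart at x≈.64. The handle is at the -y end. I'll start with socket48 and stop above it for a close look with the wrist camera.

```bash
python3 -m jog '[[[-39.5,6,-36.6],-1.24,-1],[[-39.5,6,-36.6],-1.24,-1],[[-39.5,6,-36.6],-1.24,-1],[[-39.5,6,-36.6],-1.24,-1],[[-39.5,6,-36.6],-1.24,-1],[[-39.5,6,-36.6],-1.24,-1],[[-39.5,6,-36.6],-1.24,-1],[[-39.5,6,-36.6],-1.24,-1],[[-39.5,6,-36.6],-1.24,-1],[[-39.5,6,-36.6],-1.24,-1]]' 60
cat >> h.py <<'E'
def look(n):
    f=grab_frame("wrist"); cv2.imwrite(f"pics/{n}.png",f["image"]); return f
def want(x,y,zt):  # tool-axis shift (cm) and twist to TCP target, jaw axis along (1,-.03)
    p,M,o=tcp(); d=np.array([x,y,zt])-p
    a=np.arctan2(M[1,2],M[0,2]); t=-(np.arctan2(-.030,1)-a)
    print("tcp",p.round(4),"shift",(M.T@d*100).round(2),"twist",round(t,3),"clk",o["clock"],"F",o["contact_force"].round(1),"w",round(o["grip_width"],4))
E
python3 - <<'E'
from h import *
f=look("w1"); p,M,o=tcp(); print(p,M.round(3))
print(proj(f,[[.4697,-.1764,.05],[p[0],p[1],.05],p+M@[0,.155,0]]).round(1)); want(.4697,-.1764,.18)
E
```

```text
clock: 1.6
tcp_pos: [0.4709, -0.1732, 0.3448]
orientation: [-1.198, 1.224, -1.224]
contact_force: [-0.2, -0.5, -0.3]
grip_width: 0.0851
[ 0.46990841 -0.17545426  0.34470259] [[-0.024  0.     1.   ]
 [-1.     0.    -0.024]
 [-0.    -1.     0.   ]]
[[255.1 191.7]
 [255.2 190.7]
 [254.  265. ]]
tcp [ 0.4699 -0.1755  0.3447] shift [ 0.1  16.47 -0.02] twist 0.006 clk 1.65 F [-0.  -0.1 -0.1] w 0.0855
```

View pics/w1.png

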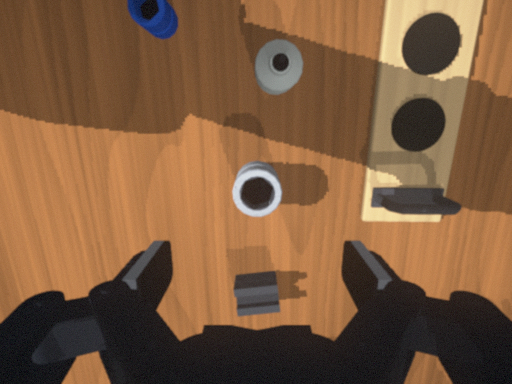

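The wrist view shows the steel socket48's rim at about (257,192) against a predicted (255,192), with the bottle clear at (280,65) and a clip block at (257,293). The clip block lies 10+ cm to the -y side. Next I'll measure the rim precisely.

```bash
cat >> h.py <<'E'
def mouth(f,uv,h,th=75,r=40):
    u,v=map(int,uv); im=f["image"]; x0,y0=max(u-r,0),max(v-r,0)
    c=cv2.GaussianBlur(im,(3,3),0)[y0:v+r,x0:u+r].max(2)
    n,l,s,ce=cv2.connectedComponentsWithStats((c<th).astype(np.uint8))
    out=[]
    for i in range(1,n):
        if s[i][4]>25:
            q=ce[i]+[x0,y0]; out.append((np.hypot(*(q-uv)),q,s[i][4]))
    for d,q,a in sorted(out,key=lambda t:t[0])[:2]: print("dark",q.round(1),"area",a,"world",plane(f,*q,h).round(4))
E
python3 - <<'E'
from h import *
f=grab_frame("wrist"); mouth(f,np.array([257,192]),.05)
im=f["image"]; hsv=cv2.cvtColor(im,cv2.COLOR_BGR2HSV)
m=((hsv[...,1]<70)&(hsv[...,2]>100)).astype(np.uint8)[140:230,215:300]
n,l,s,c=cv2.connectedComponentsWithStats(m); print([ (s[i][:5],c[i]) for i in range(1,n) if s[i][4]>50])
E
```

```text
dark [257.8 189.7] area 722 world [ 0.4712 -0.1771  0.05  ]
[(array([  18,   19,   51,   55, 1296], dtype=int32), array([42.3912037, 45.3742284]))]
```

```bash
python3 -m jog '[[[0.1,6,0.1],0,-1],[[0.1,12,0.1],0,-1],[[0.1,16.4,0.1],0,-1],[[0.1,16.4,0.1],0,-1],[[0.1,16.4,0.1],0,-1],[[0.1,16.4,0.1],0,1],[[0.1,16.4,0.1],0,1],[[0.1,16.4,0.1],0,1],[[0.1,16.4,0.1],0,1],[[0.1,16.4,0.1],0,1]]' 60
```

```text
clock: 2.95
tcp_pos: [0.471, -0.178, 0.1823]
orientation: [-1.196, 1.227, -1.231]
contact_force: [-1.8, 0.1, 10.2]
grip_width: 0.0466
```

```bash
python3 -m jog '[[[0,-2,0],0,1],[[0,-6,0],0,1],[[0,-10,0],0,1],[[0,-10,0],0,1],[[0,-10,0],0,1]]'
python3 - <<'E'
from h import *
f=look("w2"); want(.642,.11,.29)
E
```

```text
clock: 3.58
tcp_pos: [0.4696, -0.1777, 0.28]
orientation: [-1.197, 1.23, -1.229]
contact_force: [0.3, 0.5, -3.9]
grip_width: 0.0467
tcp [ 0.4694 -0.1777  0.2795] shift [-29.23  -1.08  16.47] twist 0.003 clk 3.625 F [-0.  -0.8 -3.7] w 0.0473
```

View pics/w2.png

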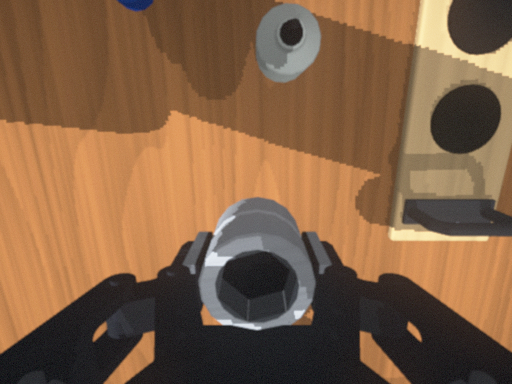

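The socket is held (weight 3.7 N). Its rim is at (257,283), and the bottle at (290,40) is undisturbed. I'll carry it to just short of the far pad and look.

```bash
python3 -m jog '[[[-21.2,-1,16.5],0,1],[[-21.2,-1,16.5],0,1],[[-21.2,-1,16.5],0,1],[[-21.2,-1,16.5],0,1],[[-21.2,-1,16.5],0,1],[[-21.2,-1,16.5],0,1],[[-21.2,-1,16.5],0,1],[[-21.2,-1,16.5],0,1]]'
python3 - <<'E'
from h import *
f=look("w3"); want(.642,.11,.29); p=get_obs()["tcp_pos"]
mouth(f,np.array([257,283]),p[2]-.1323,70,60)
c=cv2.GaussianBlur(f["image"],(3,3),0).max(2)[:190]
n,l,s,ce=cv2.connectedComponentsWithStats((c<70).astype(np.uint8))
for i in range(1,n):
  if s[i][4]>300: print(s[i],ce[i].round(1),plane(f,*ce[i],.013).round(4))
E
```

```text
clock: 4.62
tcp_pos: [0.6403, 0.0277, 0.2901]
orientation: [-1.197, 1.231, -1.231]
contact_force: [-0.0, -0.0, -3.7]
grip_width: 0.0466
tcp [0.6404 0.028  0.2904] shift [-8.2   0.03 -0.08] twist 0.001 clk 4.675 F [ 0.1  0.3 -3.6] w 0.047
dark [256.7 286.3] area 4222 world [0.6404 0.0285 0.1581]
dark [256.9 316.4] area 2785 world [0.6401 0.0139 0.1581]
[ 230   72   58   47 1476] [254.4  95.3] [0.6407 0.1101 0.013 ]
[232 177  56  13 384] [259. 185.] [0.6423 0.0346 0.013 ]
```

View pics/w3.png

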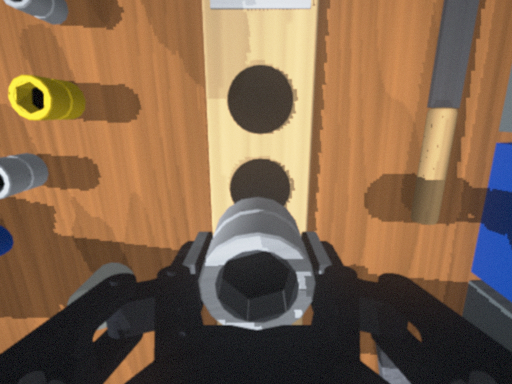

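```bash
cat >> h.py <<'E'
def pad(f,box,th=85,z=.013):
    x,y,X,Y=box; c=cv2.GaussianBlur(f["image"],(5,5),0)[y:Y,x:X].max(2)
    m=(c<th).astype(np.uint8); cs,_=cv2.findContours(m,cv2.RETR_EXTERNAL,cv2.CHAIN_APPROX_NONE)
    k=max(cs,key=cv2.contourArea).reshape(-1,2)+[x,y]
    P=np.array([plane(f,u,v,z)[:2] for u,v in k],np.float32)
    (cx,cy),(a,b),_=cv2.fitEllipse(P); print("pad/circle",round(cx,4),round(cy,4),"dia",round(a,4),round(b,4)); return cx,cy
E
python3 - <<'E'
from h import *
f=grab_frame("wrist"); p=get_obs()["tcp_pos"]
for t in (75,85,95,105): pad(f,(212,50,308,150),t)
z=p[2]-.1323
for uv in((200,281),(314,281),(257,235),(257,328),(257,281.5)): print(plane(f,*uv,z).round(4))
print(p)
E
```

```text
pad/circle 0.6451 0.1066 dia 0.0485 0.0496
pad/circle 0.6452 0.1066 dia 0.0501 0.0506
pad/circle 0.6452 0.1065 dia 0.0508 0.0511
pad/circle 0.6452 0.1065 dia 0.0512 0.0517
[0.6177 0.0319 0.1583]
[0.664  0.0306 0.1583]
[0.6414 0.0514 0.1583]
[0.6402 0.0084 0.1583]
[0.6408 0.031  0.1583]
[0.64057935 0.02831605 0.29063927]
```

```bash
python3 - <<'E'
from h import *
want(.6446,.1063,.1957)
E
```

```text
tcp [0.6406 0.0283 0.2906] shift [-7.81  9.49  0.18] twist 0.001 clk 4.725 F [-0.7  0.1 -3.9] w 0.047
```

```bash
python3 -m jog '[[[-7.8,0,0.2],0,1],[[-7.8,0,0.2],0,1],[[-7.8,4,0.2],0,1],[[-7.8,8,0.2],0,1],[[-7.8,9,0.2],0,1],[[-7.8,9.4,0.2],0,1],[[-7.8,9.4,0.2],0,1],[[-7.8,9.4,0.2],0,1]]'
python3 - <<'E'
from h import *
f=look("w4"); want(.6446,.1063,.1957)
g=grab_frame("top"); cv2.imwrite("pics/t4.png",cv2.resize(g["image"][110:250,120:350],None,fx=3,fy=3,interpolation=cv2.INTER_CUBIC))
E
```

```text
clock: 5.72
tcp_pos: [0.6458, 0.1078, 0.1982]
orientation: [-1.194, 1.228, -1.23]
contact_force: [0.3, 0.5, -3.2]
grip_width: 0.0466
tcp [0.6456 0.1077 0.1981] shift [ 0.15  0.24 -0.1 ] twist 0.003 clk 5.775 F [-1.6 -0.3 -4.2] w 0.0467
```

View pics/w4.png

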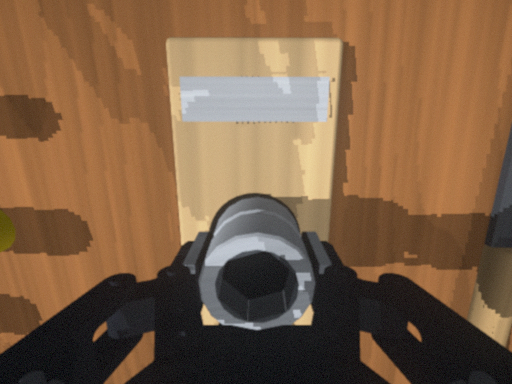

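The socket hovers 2 mm above the far pad (aluminium plate at (255,98)), with the pad showing as a thin dark crescent at (257,196). I'll trim the position and set it down.

```bash
python3 -m jog '[[[0.15,0,-0.1],0,1],[[0.15,0.1,-0.1],0,1],[[0.15,0.2,-0.1],0,1],[[0.15,0.25,-0.1],0,1],[[0.15,0.25,-0.1],0,1],[[0.15,0.25,-0.1],0,1]]'
python3 - <<'E'
from h import *
f=look("w5"); want(.6446,.1063,.1957)
cv2.imwrite("pics/w5z.png",cv2.resize(f["image"][160:340,160:360],None,fx=3.5,fy=3.3))
E
```

```text
clock: 6.58
tcp_pos: [0.6441, 0.1061, 0.1954]
orientation: [-1.197, 1.229, -1.23]
contact_force: [-4.7, -2.1, 6.7]
grip_width: 0.0468
tcp [0.6441 0.1061 0.1954] shift [-0.02 -0.03  0.05] twist 0.003 clk 6.625 F [-4.  -0.9  7.6] w 0.0469
```

View pics/w5z.png

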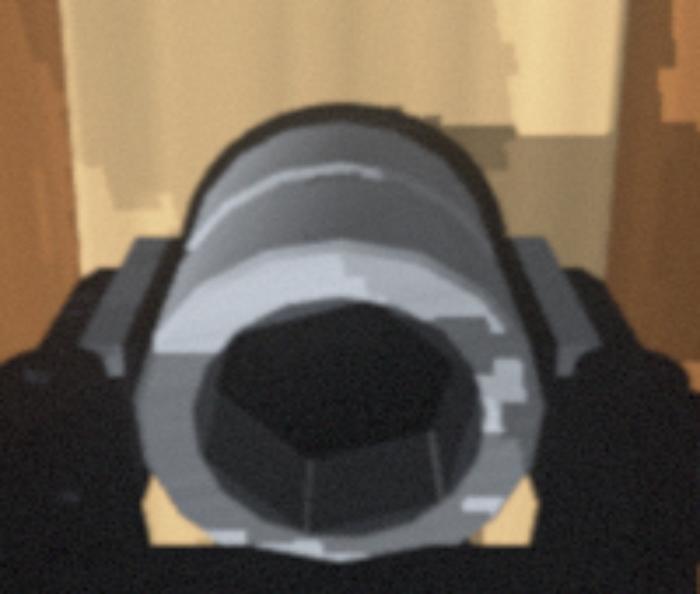

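The socket touches the pad, and the black margin around its foot is even on the left, top and right. Releasing and retreating.

```bash
python3 -m jog '[[[0,0,0],0,0.3],[[0,0,0],0,-1],[[0,0,0],0,-1],[[0,0,0],0,-1],[[0,-3,0],0,-1],[[0,-8,0],0,-1],[[0,-13,0],0,-1],[[0,-13,0],0,-1]]'
python3 - <<'E'
from h import *
f=look("w6"); want(.477,.30,.34)
g=grab_frame("top"); cv2.imwrite("pics/t6.png",cv2.resize(g["image"][110:250,120:350],None,fx=3,fy=3,interpolation=cv2.INTER_CUBIC))
E
```

```text
clock: 7.62
tcp_pos: [0.6456, 0.1069, 0.329]
orientation: [-1.188, 1.224, -1.232]
contact_force: [-0.2, -0.8, -0.9]
grip_width: 0.0851
tcp [0.6447 0.1065 0.3263] shift [-18.89  -1.42 -17.28] twist 0.003 clk 7.675 F [ 0.5 -0.2 -1. ] w 0.0857
```

View pics/w6.png

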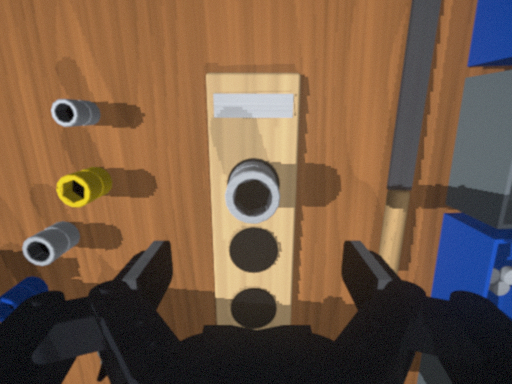

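Socket48 stands upright on the far pad (rim at (252,190)). The remaining pads are at (254,249) and (253,308), and I'll measure them before going on to socket40.

```bash
python3 - <<'E'
from h import *
f=grab_frame("wrist")
for t in (85,95): pad(f,(220,224,290,277),t); 
pad(f,(220,283,290,324),95)
E
python3 -m jog '[[[-18.9,-1.4,-17.3],0,-1],[[-18.9,-1.4,-17.3],0,-1],[[-18.9,-1.4,-17.3],0,-1],[[-18.9,-1.4,-17.3],0,-1],[[-18.9,-1.4,-17.3],0,-1],[[-18.9,-1.4,-17.3],0,-1],[[-18.9,-1.4,-17.3],0,-1],[[-18.9,-1.4,-17.3],0,-1]]'
python3 - <<'E'
from h import *
f=look("w7"); want(.477,.314,.18)
q=proj(f,[.477,.314,.046])[0]; print(q); mouth(f,q,.046)
E
```

```text
pad/circle 0.643 0.0319 dia 0.0504 0.0509
pad/circle 0.6431 0.0319 dia 0.051 0.0516
pad/circle 0.6406 -0.041 dia 0.0471 0.0546
clock: 8.78
tcp_pos: [0.4774, 0.2983, 0.3377]
orientation: [-1.196, 1.231, -1.232]
contact_force: [0.1, 0.8, -0.4]
grip_width: 0.0856
tcp [0.4772 0.2986 0.3378] shift [-1.55 15.78 -0.06] twist 0.001 clk 8.825 F [-0.   0.6  0.4] w 0.0853
[255.73642168 172.36150522]
dark [257.5 172. ] area 567 world [0.4787 0.3143 0.046 ]
```

View pics/w7.png

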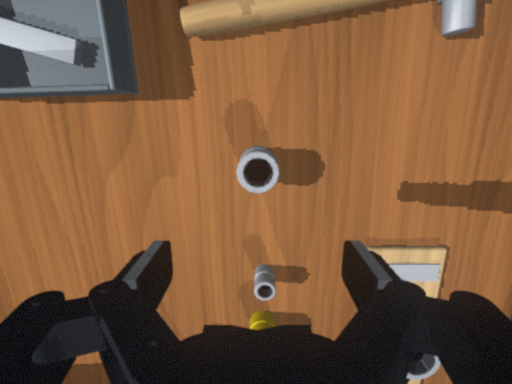

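Socket40 (steel, 40 mm) is at (258,172), matching the forecast. Grasping it.

```bash
python3 -m jog '[[[-1.6,5,0],0,-1],[[-1.6,11,0],0,-1],[[-1.6,15.7,0],0,-1],[[-1.6,15.7,0],0,-1],[[-1.6,15.7,0],0,-1],[[-1.6,15.7,0],0,1],[[-1.6,15.7,0],0,1],[[-1.6,15.7,0],0,1],[[-1.6,15.7,0],0,1],[[-1.6,15.7,0],0,1]]' 60
python3 -c "
from h import *
want(.477,.314,.29)"
python3 -m jog '[[[0,-3,0],0,1],[[0,-8,0],0,1],[[0,-11,0],0,1],[[0,-11,0],0,1]]'
python3 - <<'E'
from h import *
f=look("w8"); want(.6415,.0,.29)
E
```

```text
clock: 10.07
tcp_pos: [0.4772, 0.3161, 0.1827]
orientation: [-1.194, 1.228, -1.23]
contact_force: [-0.3, -1.5, 7.6]
grip_width: 0.0388
tcp [0.4772 0.3161 0.1827] shift [ 2.000e-01 -1.073e+01  1.000e-02] twist 0.003 clk 10.075 F [-0.3 -1.5  7.6] w 0.0388
clock: 10.58
tcp_pos: [0.4772, 0.3163, 0.2938]
orientation: [-1.191, 1.227, -1.229]
contact_force: [-0.4, 0.1, -2.2]
grip_width: 0.0386
tcp [0.4767 0.3157 0.292 ] shift [31.11  0.2  17.33] twist 0.003 clk 10.625 F [-0.3 -1.3 -2.7] w 0.039
```

View pics/w8.png

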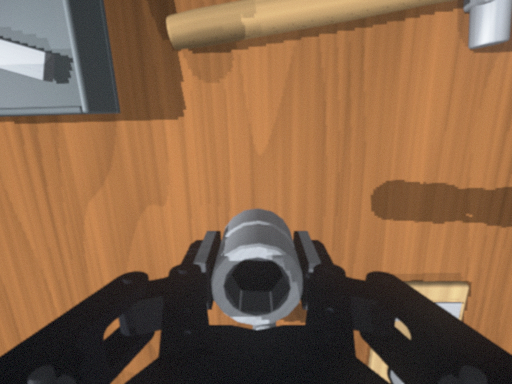

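```bash
python3 - <<'E'
from h import *
f=grab_frame("wrist"); p=get_obs()["tcp_pos"]; z=p[2]-.1367
for uv in((211,284),(302,284),(257,243),(257,328)): print((plane(f,*uv,z)-p).round(4))
want(.6425,.031,.28)
E
```

```text
[-0.0188 -0.0008 -0.1367]
[ 0.0203 -0.0019 -0.1367]
[ 0.0015  0.0179 -0.1367]
[ 0.0003 -0.024  -0.1367]
tcp [0.4764 0.3153 0.2907] shift [27.97  1.09 17.38] twist 0.003 clk 10.675 F [-0.3 -0.3 -2.9] w 0.0389
```

```bash
python3 -m jog '[[[27.6,0,17.4],0,1],[[27.6,0,17.4],0,1],[[27.6,0,17.4],0,1],[[27.6,0,17.4],0,1],[[27.6,0,17.4],0,1],[[27.6,0,17.4],0,1],[[27.6,5,17.4],0,1],[[27.6,9,17.4],0,1],[[27.6,9.2,17.4],0,1],[[27.6,9.2,17.4],0,1]]'
python3 -c "
from h import *
want(.6422,.0345,.196)"
```

```text
clock: 11.92
tcp_pos: [0.6429, 0.0358, 0.1992]
orientation: [-1.198, 1.23, -1.228]
contact_force: [-0.4, 0.3, -1.7]
grip_width: 0.0386
tcp [0.6429 0.0358 0.1992] shift [ 0.13  0.32 -0.06] twist 0.004 clk 11.925 F [-0.4  0.3 -1.7] w 0.0386
```

```bash
python3 -m jog '[[[0.1,0.1,-0.05],0,1],[[0.1,0.2,-0.05],0,1],[[0.1,0.25,-0.05],0,1],[[0.1,0.25,-0.05],0,1],[[0.1,0.25,-0.05],0,1]]'
python3 - <<'E'
from h import *
f=look("w9"); want(.6422,.0345,.196)
cv2.imwrite("pics/w9z.png",cv2.resize(f["image"][140:340,160:360],None,fx=3.5,fy=3))
E
```

```text
clock: 12.55
tcp_pos: [0.6427, 0.0342, 0.1968]
orientation: [-1.196, 1.229, -1.229]
contact_force: [-0.1, -0.7, -2.0]
grip_width: 0.0384
tcp [0.6426 0.0342 0.1968] shift [-0.03  0.08 -0.04] twist 0.003 clk 12.6 F [ 0.   0.6 -2.1] w 0.0389
```

View pics/w9z.png

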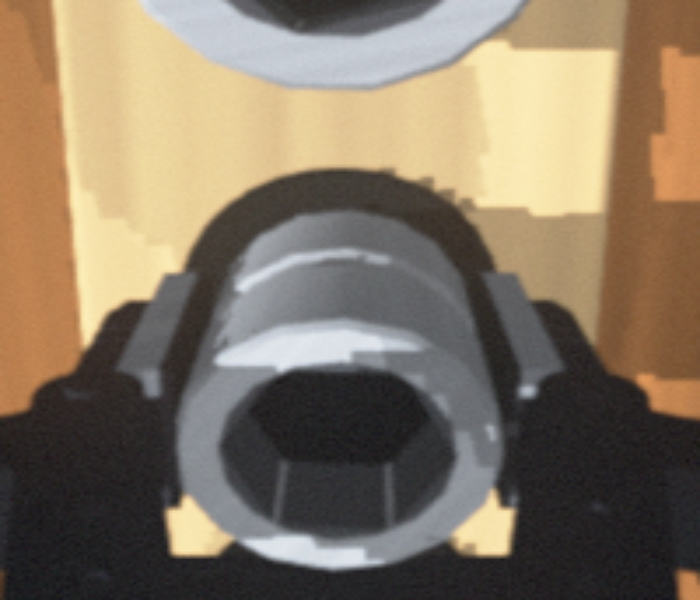

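The black margin at the top looks right, but there may be about 1 mm of x offset. I'll fit both edges numerically.

```bash
cat >> h.py <<'E'
from scipy.optimize import least_squares
def crescent(f,u0,u1,v0,v1,r,th=75,thi=75):
    # scan columns downward: light->dark = pad edge, dark->light = socket foot edge; circles of known radius on planes
    g=cv2.GaussianBlur(f["image"],(3,3),0).max(2).astype(int); A=[];B=[]
    for u in range(u0,u1,2):
        c=g[v0:v1,u]; d=np.where(c<th)[0]
        if not len(d): continue
        a=d[0]; e=np.where(c[a+2:]>thi)[0]
        A.append(plane(f,u,v0+a-.5,.013)[:2])
        if len(e): B.append(plane(f,u,v0+a+2+e[0]-.5,.0135)[:2])
    for nm,P,R0 in(("pad",A,.027),("foot",B,r)):
        P=np.array(P); s=least_squares(lambda c:np.hypot(*(P-c).T)-R0,P.mean(0)-[0,.02],loss="soft_l1",f_scale=.0005)
        print(nm,s.x.round(4),"n",len(P),"rms mm",round(1e3*np.sqrt(np.mean(s.fun**2)),2))
E
python3 - <<'E'
from h import *
f=grab_frame("wrist")
for t in(65,75,85):
  crescent(f,222,292,180,230,.020,t,75); crescent(f,232,285,180,230,.020,t,65)
g=f["image"].max(2)
for u in(230,240,257,275,285): print(u,g[190:228,u])
E
```

```text
pad [0.6503 0.0242] n 13 rms mm 0.67
foot [0.6433 0.031 ] n 12 rms mm 0.19
pad [0.6472 0.0245] n 10 rms mm 0.64
foot [0.6435 0.0312] n 10 rms mm 0.17
pad [0.6432 0.0306] n 35 rms mm 0.22
foot [0.6429 0.0312] n 32 rms mm 0.22
pad [0.6432 0.0307] n 27 rms mm 0.18
foot [0.6434 0.0371] n 27 rms mm 0.49
pad [0.6431 0.031 ] n 35 rms mm 0.19
foot [0.6429 0.0312] n 32 rms mm 0.22
pad [0.643 0.031] n 27 rms mm 0.17
foot [0.6433 0.0374] n 27 rms mm 0.54
230 [230 230 231 229 231 230 229 231 231 230 231 231 221 172 119  78  70  71
  71  70  72  73  66  68  70  73  70  67  64  68  71  72  97 112 134 160
 161 157]
240 [226 226 224 225 226 225 225 225 194 117  69  69  70  66  75  68  66  66
  70  65  69  70  66  73 102 144 160 158 159 158 153 153 153 147 148 160
 187 217]
257 [227 227 228 228 227 201 117  67  67  68  69  69  69  69  72  66  69  72
  67  73  99 115 117 113 116 113 115 111 111 108 109 110 139 174 193 174
 125 103]
275 [232 231 233 232 231 231 233 232 222 168  91  67  69  70  67  68  70  68
  68  67  70  59  61  67  84  99 106 103 107 103 105 108 107 100 104 105
 109 117]
285 [231 230 230 229 231 230 230 229 231 229 228 229 217 157 119  92  68  69
  70  68  64  61  62  63  59  60  61  59  60  60  64  71  80  94 101 101
 103 107]
```

Pad centre (.6431,.031) and foot (.6429,.0312) agree to 0.3 mm, so I'll set socket40 down and release it.

```bash
python3 -m jog '[[[0,0.1,0],0,1],[[0,0.15,0],0,1],[[0,0.15,0],0,1],[[0,0.15,0],0,0.3],[[0,0.15,0],0,-1],[[0,0.15,0],0,-1],[[0,0.15,0],0,-1],[[0,-4,0],0,-1],[[0,-9,0],0,-1],[[0,-13,0],0,-1]]'
python3 - <<'E'
from h import *
f=look("w10"); want(.431,.045,.32)
E
```

```text
clock: 13.9
tcp_pos: [0.6428, 0.0343, 0.3288]
orientation: [-1.195, 1.228, -1.23]
contact_force: [0.6, 0.1, -0.3]
grip_width: 0.0853
tcp [0.6443 0.0349 0.3345] shift [ -0.44   1.25 -21.37] twist 0.003 clk 13.95 F [1.4 1.1 3.4] w 0.0852
```

View pics/w10.png

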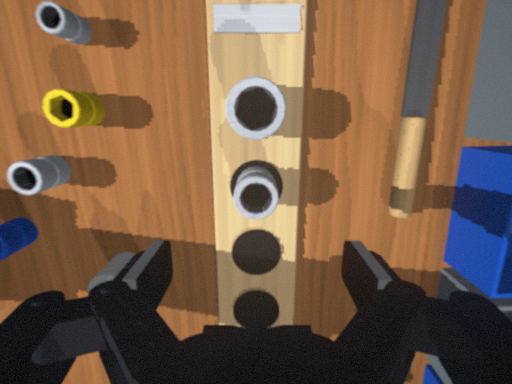

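Both sockets stand upright, with rims at (256,106) and (256,196), and the free pads are at (256,252) and (256,308). Next is socket32 (steel, at (38,175)); yellow and blue are not wanted.

```bash
python3 - <<'E'
from h import *
f=grab_frame("wrist")
pad(f,(222,226,292,278),90); pad(f,(222,284,292,326),90)
E
python3 -m jog '[[[-0.5,1.2,-21.4],0,-1],[[-0.5,1.2,-21.4],0,-1],[[-0.5,1.2,-21.4],0,-1],[[-0.5,1.2,-21.4],0,-1],[[-0.5,1.2,-21.4],0,-1],[[-0.5,1.2,-21.4],0,-1],[[-0.5,1.2,-21.4],0,-1]]'
python3 - <<'E'
from h import *
f=look("w11"); want(.431,.0525,.18)
q=proj(f,[.431,.0525,.042])[0]; print(q); mouth(f,q,.042)
E
```

```text
pad/circle 0.6409 -0.0438 dia 0.0507 0.0522
pad/circle 0.6385 -0.1174 dia 0.0524 0.054
clock: 14.88
tcp_pos: [0.43, 0.045, 0.3148]
orientation: [-1.195, 1.229, -1.229]
contact_force: [-0.3, 1.0, 0.6]
grip_width: 0.0853
tcp [0.4299 0.045  0.3147] shift [-0.74 13.47  0.08] twist 0.002 clk 14.925 F [ 0.4 -0.1 -0.8] w 0.0856
[257.06779791 186.30231534]
dark [258.4 186.3] area 361 world [0.4322 0.0524 0.042 ]
```

View pics/w11.png

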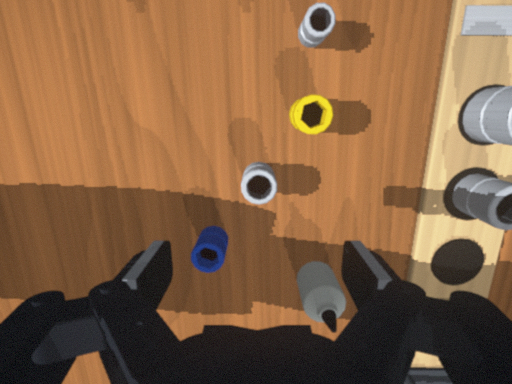

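Socket32 is at (259,185), with blue (208,253), yellow (312,114) and the bottle (322,295) clear of the finger path. Grasping.

```bash
python3 -m jog '[[[-0.7,5,0.15],0,-1],[[-0.7,10,0.15],0,-1],[[-0.7,13.4,0.15],0,-1],[[-0.7,13.4,0.15],0,-1],[[-0.7,13.4,0.15],0,-1],[[-0.7,13.4,0.15],0,1],[[-0.7,13.4,0.15],0,1],[[-0.7,13.4,0.15],0,1],[[-0.7,13.4,0.15],0,1],[[-0.7,13.4,0.15],0,1]]' 60
python3 -m jog '[[[0,-3,0],0,1],[[0,-8,0],0,1],[[0,-11,0],0,1],[[0,-11,0],0,1]]'
python3 - <<'E'
from h import *
f=look("w12"); want(.6408,-.043,.29)
E
```

```text
clock: 16.18
tcp_pos: [0.4308, 0.0519, 0.1815]
orientation: [-1.196, 1.228, -1.23]
contact_force: [-1.3, -1.2, 9.7]
grip_width: 0.0305
clock: 16.68
tcp_pos: [0.4312, 0.052, 0.2926]
orientation: [-1.192, 1.226, -1.232]
contact_force: [1.0, -0.6, -1.9]
grip_width: 0.031
tcp [0.4306 0.0517 0.2912] shift [ 8.88  0.17 21.28] twist 0.002 clk 16.725 F [ 0.6 -0.4 -1. ] w 0.0306
```

View pics/w12.png

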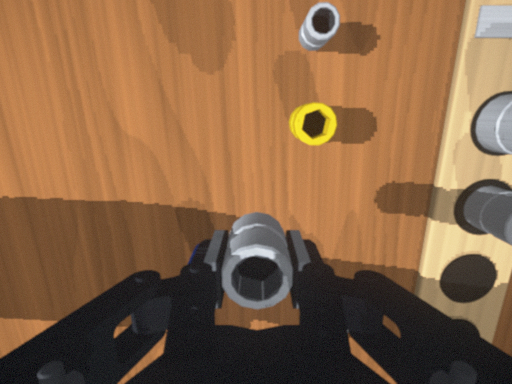

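```bash
python3 -m jog '[[[8.9,0,21.3],0,1],[[8.9,0,21.3],0,1],[[8.9,0,21.3],0,1],[[8.9,0,21.3],0,1],[[8.9,4,21.3],0,1],[[8.9,8,21.3],0,1],[[8.9,9.3,21.3],0,1],[[8.9,9.3,21.3],0,1],[[8.9,9.3,21.3],0,1]]'
python3 - <<'E'
from h import *
f=look("w13"); want(.6408,-.0435,.1955)
crescent(f,228,290,190,240,.016,80,80)
cv2.imwrite("pics/w13z.png",cv2.resize(f["image"][140:340,160:360],None,fx=3.5,fy=3))
E
```

```text
clock: 17.85
tcp_pos: [0.6411, -0.0426, 0.1976]
orientation: [-1.197, 1.229, -1.229]
contact_force: [0.8, 0.5, -1.0]
grip_width: 0.0303
tcp [ 0.6411 -0.0427  0.1977] shift [ 0.08  0.22 -0.03] twist 0.003 clk 17.9 F [ 0.7  0.1 -0.1] w 0.031
pad [ 0.6407 -0.0441] n 31 rms mm 0.19
foot [ 0.6437 -0.0149] n 28 rms mm 5.45
```

View pics/w13z.png

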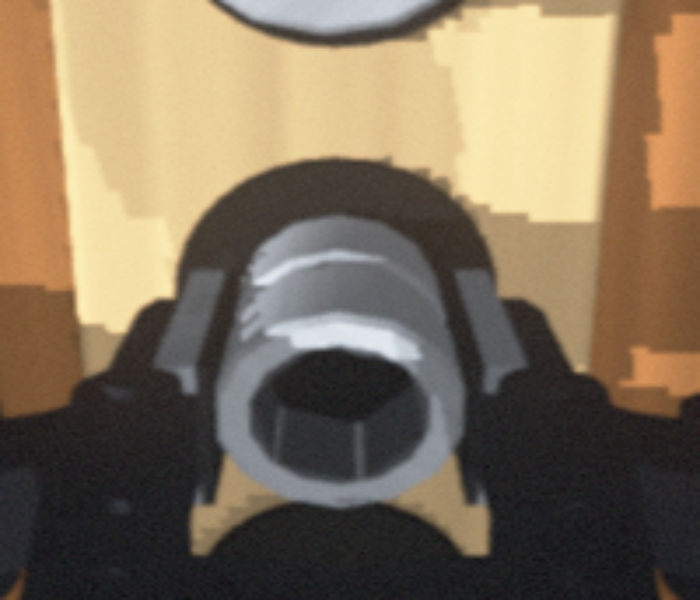

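```bash
python3 - <<'E'
from h import *
f=grab_frame("wrist")
crescent(f,240,278,190,235,.016,80,75);crescent(f,244,272,190,235,.016,80,85)
E
```

```text
pad [ 0.6406 -0.0441] n 19 rms mm 0.17
foot [ 0.6407 -0.0432] n 19 rms mm 0.18
pad [ 0.6409 -0.044 ] n 14 rms mm 0.13
foot [ 0.6429 -0.0129] n 14 rms mm 1.12
```

```bash
python3 -m jog '[[[0.13,0.1,0],0,1],[[0.13,0.2,0],0,1],[[0.13,0.25,0],0,1],[[0.13,0.25,0],0,1],[[0.13,0.25,0],0,1]]'
python3 - <<'E'
from h import *
f=look("w14"); want(.6408,-.0435,.1945)
crescent(f,240,278,190,235,.016,80,75);crescent(f,240,278,190,235,.016,85,70)
E
```

```text
clock: 18.58
tcp_pos: [0.641, -0.0441, 0.1952]
orientation: [-1.196, 1.229, -1.229]
contact_force: [-0.1, 0.6, -0.7]
grip_width: 0.0307
tcp [ 0.641  -0.0441  0.1952] shift [-0.05  0.07 -0.03] twist 0.003 clk 18.625 F [-0.5  0.1 -2. ] w 0.0305
pad [ 0.641  -0.0441] n 19 rms mm 0.16
foot [ 0.6404 -0.0437] n 19 rms mm 0.17
pad [ 0.6411 -0.0439] n 19 rms mm 0.19
foot [ 0.6495 -0.0351] n 19 rms mm 3.54
```

Foot and pad agree within about 0.6 mm. Lowering and releasing.

```bash
python3 -m jog '[[[0,0.1,0],0,1],[[0,0.1,0],0,1],[[0,0.1,0],0,1],[[0,0.1,0],0,0.5],[[0,0.1,0],0,-1],[[0,0.1,0],0,-1],[[0,0.1,0],0,-1],[[0,-4,0],0,-1],[[0,-9,0],0,-1],[[0,-13,0],0,-1]]'
python3 - <<'E'
from h import *
f=look("w15"); want(.481,.173,.32)
E
```

```text
clock: 19.88
tcp_pos: [0.6412, -0.044, 0.3271]
orientation: [-1.195, 1.228, -1.229]
contact_force: [-0.0, -0.4, -0.5]
grip_width: 0.0855
tcp [ 0.6428 -0.0437  0.3327] shift [-21.22   1.12 -16.77] twist 0.003 clk 19.925 F [1.  0.5 3.3] w 0.0855
```

View pics/w15.png

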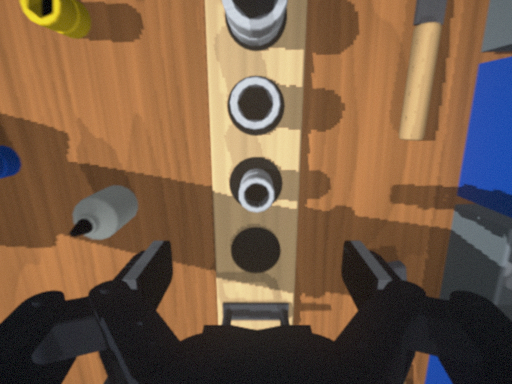

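Three sockets stand in order at (255,10), (256,105) and (256,190). The last pad is at (256,249) beside the handle at (256,312), and the bottle at (105,213) is upright. Now socket24.

```bash
python3 - <<'E'
from h import *
f=grab_frame("wrist")
pad(f,(222,222,292,278),90)
E
python3 -m jog '[[[-21.2,1.1,-16.8],0,-1],[[-21.2,1.1,-16.8],0,-1],[[-21.2,1.1,-16.8],0,-1],[[-21.2,1.1,-16.8],0,-1],[[-21.2,1.1,-16.8],0,-1],[[-21.2,1.1,-16.8],0,-1],[[-21.2,1.1,-16.8],0,-1],[[-21.2,1.1,-16.8],0,-1]]'
python3 - <<'E'
from h import *
f=look("w16"); want(.481,.181,.18)
q=proj(f,[.481,.181,.038])[0]; print(q); mouth(f,q,.038)
E
```

```text
pad/circle 0.6385 -0.1181 dia 0.0518 0.0541
clock: 20.98
tcp_pos: [0.4797, 0.171, 0.3139]
orientation: [-1.195, 1.231, -1.231]
contact_force: [-0.1, -0.2, -0.1]
grip_width: 0.085
tcp [0.4796 0.1712 0.314 ] shift [-0.99 13.4   0.11] twist 0.0 clk 21.025 F [-0.   0.4 -0.1] w 0.0855
[257.61529437 182.30760777]
dark [259.2 181.5] area 203 world [0.4824 0.1817 0.038 ]
```

View pics/w16.png

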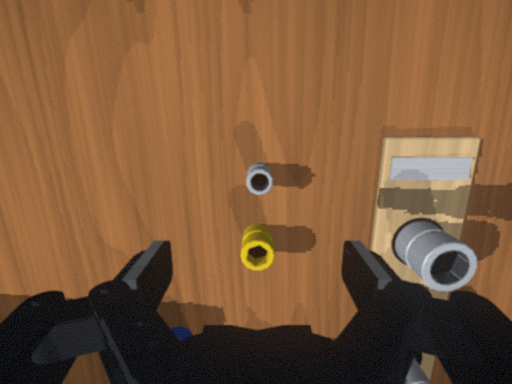

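Socket24 is at (259,180), as forecast; the yellow look-alike at (258,250) is 65 mm off, outside the finger width. Grasping.

```bash
python3 -m jog '[[[-1.05,5,0.2],0,-1],[[-1.05,10,0.2],0,-1],[[-1.05,13.2,0.2],0,-1],[[-1.05,13.2,0.2],0,-1],[[-1.05,13.2,0.2],0,-1],[[-1.05,13.2,0.2],0,1],[[-1.05,13.2,0.2],0,1],[[-1.05,13.2,0.2],0,1],[[-1.05,13.2,0.2],0,1],[[-1.05,13.2,0.2],0,1]]' 50
python3 -m jog '[[[0,-3,0],0,1],[[0,-8,0],0,1],[[0,-11,0],0,1],[[0,-11,0],0,1]]'
python3 - <<'E'
from h import *
f=look("w17"); want(.6385,-.117,.29)
E
```

```text
clock: 22.28
tcp_pos: [0.4812, 0.1829, 0.1828]
orientation: [-1.196, 1.228, -1.23]
contact_force: [-1.4, -0.8, 6.3]
grip_width: 0.0233
clock: 22.78
tcp_pos: [0.4818, 0.1832, 0.2944]
orientation: [-1.192, 1.227, -1.23]
contact_force: [0.6, -0.4, -1.2]
grip_width: 0.0228
tcp [0.4812 0.1827 0.2928] shift [29.53  0.3  16.54] twist 0.003 clk 22.825 F [-0.4  1.2 -1.1] w 0.0225
```

View pics/w17.png

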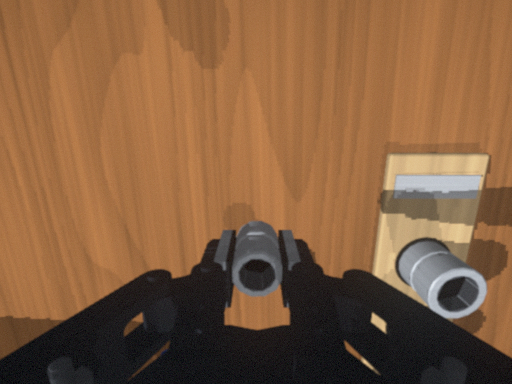

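```bash
python3 -m jog '[[[29.5,0,16.5],0,1],[[29.5,0,16.5],0,1],[[29.5,0,16.5],0,1],[[29.5,0,16.5],0,1],[[29.5,0,16.5],0,1],[[29.5,0,16.5],0,1],[[29.5,5,16.5],0,1],[[29.5,9,16.5],0,1],[[29.5,9.5,16.5],0,1],[[29.5,9.5,16.5],0,1]]'
python3 - <<'E'
from h import *
f=look("w18"); want(.6386,-.1172,.1963)
cv2.imwrite("pics/w18z.png",cv2.resize(f["image"][140:340,160:360],None,fx=3.5,fy=3))
for t in(60,75): crescent(f,244,274,185,235,.012,80,t)
E
```

```text
clock: 24.08
tcp_pos: [0.6377, -0.1162, 0.1967]
orientation: [-1.198, 1.23, -1.228]
contact_force: [-0.3, 1.1, -0.6]
grip_width: 0.0227
tcp [ 0.6381 -0.1163  0.1976] shift [0.09 0.13 0.05] twist 0.003 clk 24.125 F [-0.2  0.5  0.2] w 0.0225
pad [ 0.6383 -0.1185] n 15 rms mm 0.14
foot [ 0.6381 -0.119 ] n 15 rms mm 0.23
pad [ 0.6383 -0.1185] n 15 rms mm 0.14
foot [ 0.6378 -0.1194] n 15 rms mm 0.14
```

View pics/w18z.png

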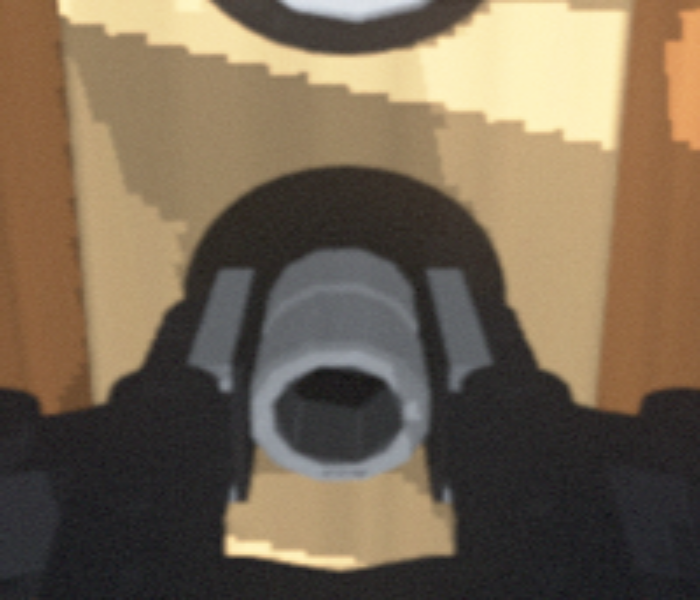

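Foot (.638,-.119) and pad (.638,-.1185) agree, so I'll lower it straight down and release.

```bash
python3 -m jog '[[[0,0.1,0.03],0,1],[[0,0.17,0.03],0,1],[[0,0.17,0.03],0,1],[[0,0.17,0.03],0,1],[[0,0.17,0.03],0,1]]'
python3 - <<'E'
from h import *
f=look("w19"); want(.6386,-.1172,.1958)
for t in(60,70): crescent(f,244,274,185,235,.012,80,t)
E
```

```text
clock: 24.75
tcp_pos: [0.6384, -0.1166, 0.1956]
orientation: [-1.196, 1.229, -1.229]
contact_force: [-0.4, -0.8, -0.4]
grip_width: 0.0226
tcp [ 0.6383 -0.1166  0.1955] shift [ 0.06 -0.03  0.03] twist 0.003 clk 24.8 F [ 0.3 -0.3 -0.5] w 0.0221
pad [ 0.638  -0.1186] n 15 rms mm 0.15
foot [ 0.6392 -0.119 ] n 15 rms mm 0.22
pad [ 0.638  -0.1186] n 15 rms mm 0.15
foot [ 0.6388 -0.1194] n 15 rms mm 0.14
```

```bash
python3 -m jog '[[[-0.05,0.06,-0.05],0,1],[[-0.05,0.06,-0.05],0,1],[[-0.05,0.06,-0.05],0,1],[[-0.05,0.06,-0.05],0,0.6],[[-0.05,0.06,-0.05],0,-1],[[-0.05,0.06,-0.05],0,-1],[[-0.05,0.06,-0.05],0,-1],[[-0.05,-4,-0.05],0,-1],[[-0.05,-9,-0.05],0,-1],[[-0.05,-13,-0.05],0,-1]]'
python3 -m jog '[[[22,-6,-3],0,-1],[[22,-6,-3],0,-1],[[22,-6,-3],0,-1],[[22,-6,-3],0,-1],[[22,-6,-3],0,-1],[[22,-6,-3],0,-1]]'
python3 - <<'E'
from h import *
f=look("w20"); want(.63,-.3,.39)
g=grab_frame("top"); cv2.imwrite("pics/t20.png",cv2.resize(g["image"][110:260,100:360],None,fx=3,fy=3,interpolation=cv2.INTER_CUBIC))
s=grab_frame("scene"); cv2.imwrite("pics/s20.png",cv2.resize(s["image"][115:305,120:440],None,fx=2.5,fy=2.5,interpolation=cv2.INTER_CUBIC))
E
```

```text
clock: 26.05
tcp_pos: [0.638, -0.116, 0.3276]
orientation: [-1.195, 1.228, -1.23]
contact_force: [-0.0, 0.0, 0.0]
grip_width: 0.0854
clock: 26.8
tcp_pos: [0.602, -0.3343, 0.3852]
orientation: [-1.196, 1.229, -1.228]
contact_force: [-0.2, 1.6, -0.2]
grip_width: 0.0853
tcp [ 0.6023 -0.3334  0.3852] shift [-3.41 -0.48  2.68] twist 0.005 clk 26.85 F [ 0.1 -0.   0.1] w 0.0857
```

View pics/t20.png

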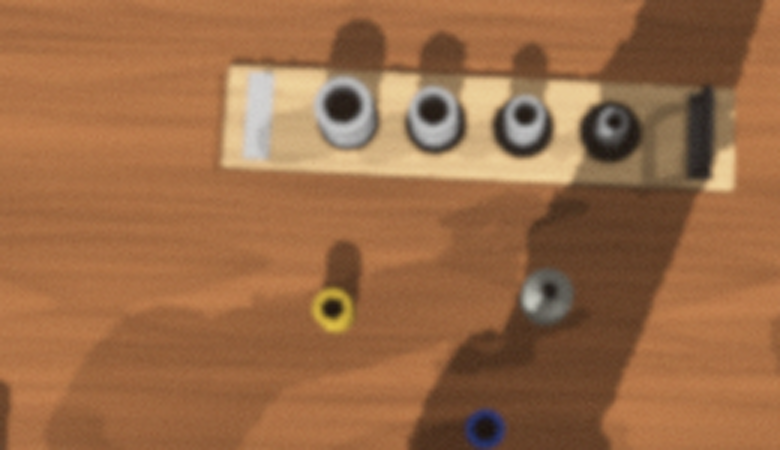

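View pics/s20.png

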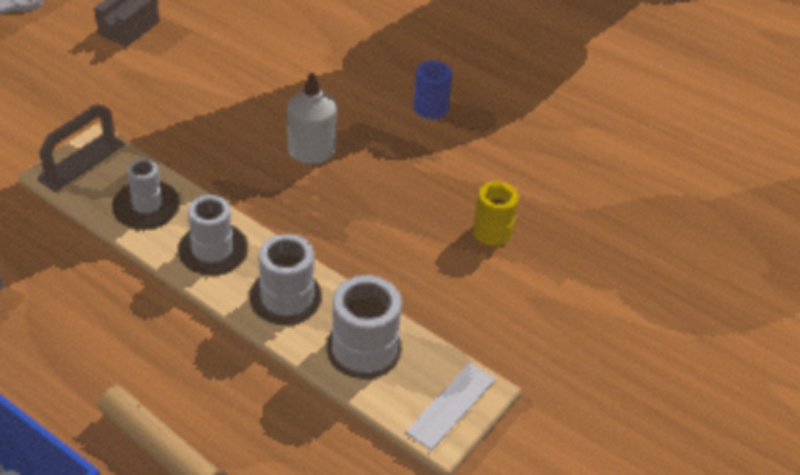

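View pics/w20.png

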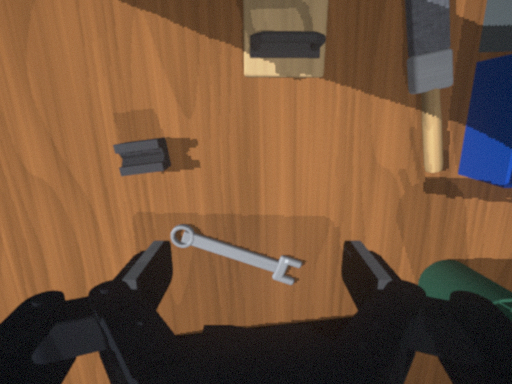

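All four sockets stand upright in rising order from the handle, with the bottle and look-alikes untouched and the arm clear. One numeric check of centring from the top view, then I hand in.

```bash
python3 - <<'E'
from h import *
f=grab_frame("top"); s=grab_frame("scene")
for nm,(u,v),h,pd,su in(("48",(344,104),.063,(.644,.1085),(367,301)),("40",(433,109),.059,(.6421,.0336),(287,253)),("32",(525,114),.055,(.6399,-.0412),(210,211)),("24",(614,122),.051,(.6376,-.1164),(144,169))):
    a=plane(f,u/3+100-.3,v/3+110-.3,h)[:2]; b=plane(s,su[0]/2.5+120,su[1]/2.5+115,h)[:2]
    print(nm,"top: off pad mm",((a-pd)*1e3).round(1),"scene",((b-pd)*1e3).round(1))
E
```

```text
48 top: off pad mm [-0.5 -1.4] scene [ 0.3 -0.3]
40 top: off pad mm [-0.2  0.4] scene [-0.7  0.5]
32 top: off pad mm [ 0.4 -1. ] scene [1.8 0.6]
24 top: off pad mm [-1.6  0. ] scene [-0.7  1.6]
```

Every offset is within about 2 mm, which is the calibration's own accuracy. Handing in.

```bash
python3 -c "
from bench import *
o=get_obs();print(o['clock'],o['contact_force'].round(1)); print(hand_in())"
```

```text
27.05 [ 0.6  1.2 -0.6]
the job is handed in; nothing more can be done
None
```

I put the four sockets on the pads in order of size, socket24 next to the handle, then 32, 40 and 48 at the far end. I handed the job in at 27 s on the robot's clock.

- **Final pictures:** all four stand upright with their mouths up and have been let go. The bottle is upright and the blue and yellow look-alikes were left alone. The arm is clear of everything.
- **Centring before release:** comparing each socket's foot with its pad's edge in the wrist camera gave agreement within about 1 mm for sockets 24, 32 and 40. For socket48 I judged the even black margin around its foot by eye.
- **Centring after release:** the top and scene views put every socket within 2 mm of its pad's centre. The largest differences were 1.8 mm for socket32 and 1.6 mm for socket24. The two views disagreed with each other by up to about 1.7 mm along an axis, which is about the accuracy of the calibration.

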